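# Clear the check weight off the balance, then load the jar

### The arm

A 6-joint arm with a two-finger parallel gripper is mounted at the origin on the work surface. World frame = base frame: x ahead of the robot, y to its left, z up, the work surface at z = 0. Lengths are in mm, angles in rad, forces in N, time in s.
With the tool pointing down it reaches from about 275 to 750 mm from the base axis. Payload 10.2 kg.
Tool frame: the origin (TCP) lies midway between the tips of the shut fingers; the grasp point (between the pads) lies 19 mm behind it; z points along the fingers, y is the direction in which the jaws open and shut (so a half turn about z gives the same grasp; the last joint's range is limited). The gripper opens to 85 mm and grips with 20 to 120 N. Pads are 22 mm wide; open, the fingers measure 114 mm over their backs; the gripper's body (76 mm by 85 mm) begins 54 mm behind the grasp point. The pads swing forward as they close: fully open they stand 13 mm farther back than shut.
Start: joints at [1.029, 0.313, 1.498, -0, 1.331, -0.223], TCP at [164.562, 498.548, 231.294] pointing down, gripper open.
Joint ranges: [-2.94, 2.94], [-0.97, 2.17], [0.19, 2.56], [-1.23, 4.37], [0.02, 3.11], [-2.88, 2.88]. Speed limits (rad/s): [2.39, 2.39, 3.01, 3.14, 3.14, 3.14].

### API

Orientations are given as a unit quaternion [w, x, y, z].
In Python, from rig import sense, optics, ctrl gives the robot as it stands.
- The arm moves only by the tool play_rows, never from a script. Its argument "plan" is a list of rows, each a list of 7 numbers: the shift along the world's x, y, z in mm, then the turn, a rotation vector about the world's x, y, z in rad, then the opening, from -1 (shut) to 1 (fully open), so that 0 is half open. A call has 1 to 5 rows; each row shifts and turns the pose as measured when the row begins; what a row does not reach is not made up. A row lasts 1/12 s, in which the tool goes at most 41.7 mm and 7.16 degrees, less where a joint would pass 70% of its speed; a pose out of reach is approached as far as the arm can. A call is refused whole if a number of a shift passes 41.7 or a number of a turn 0.125, either way. A call with a gripper value outside its range is refused whole. The fingers move at their own pace and stop on an object; "grip_force" is the grip in N (left out, the last holds). Time passes only in rows, so rows that do not move let the fingers close. It gives the time, the measured TCP pose, the force and the opening at its end, in the units of the state.
- sense(): the state, without advancing time (a new reading comes with each control period).
- optics.capture(name): name is "scene" or "top" or "wrist"; returns a dict with "img" (400x640x3 uint8, blue, green, red), "fx", "fy", "cx", "cy" (pixels), "world_to_cam" (4x4, takes a point from world to camera coordinates). Camera axes: x right, y up, looking along -z (the intrinsics and any distortion apply to the point x, -y, -z); pixel columns grow to the right and rows downward; lengths in mm; the calibration is good to about 2 mm. A picture is of the moment at which its call begins. There is no depth.
- ctrl.finish_job(): hands the job in, once; it reports no verdict.
The state is a dict: "time_s": time; "joints": joint angles; "dq": joint speeds; "tau": joint torques, N m; "eef_pos": TCP position; "ee_rot": TCP orientation; "force": force on the tool from outside, world axes, zero at the start; "wrist_torque": the same for the moment, N m; "grip_width": opening from 0.0 (shut) to 1.0 (fully open).
Only numpy, scipy, OpenCV 4.12 (cv2) and the standard library are available. Lean on these libraries where they do the work, as an engineer would, in place of code of your own. Each camera call takes 0.05 s, during which the arm holds its last target. There are 200 camera calls.

### The job

The steel check weight was left on the balance after calibration. Lift it off the pan and stand it upright in the large, empty compartment of the weight case, then stand the squat brown jar upright in the middle of the pan, ready for weighing. Set both down gently; do not drop them.

Things in the scene. Friction and masses are not known exactly. Their poses are not given: they have to be found in the camera images.
- pan (a point): Centre of the top of the balance's fixed, flat, rimless round steel pan, 120 mm across, 60 mm above the bench; z up. The white balance body around and under it, up to 55 mm high, reaches from the pan's centre 160 mm along the point's -x (keypad end, towards the robot), 70 mm along +x, 85 mm to either side. It does not move; turned up to 12 degrees.
- weight: Steel check weight standing on the pan at the start, about 500 g: upright cylinder 38 mm in diameter, 50 mm high, then a narrow neck and a 22 mm diameter knob (58 to 67 mm up); total height 68 mm. Origin: centre of its underside, z up along its axis. Smaller weights of the same shape stand in the case.
- case_in (a point): Centre of the inner floor of the large, empty compartment of the open black weight case, left of the balance; z up. Floor 5 mm above the bench, 130 x 130 mm inside, walls 5 mm thick rising 15 mm above the floor. On its +y side a 60 mm wide compartment holds two smaller weights up to 51 mm tall. It does not move; turned up to 15 degrees.
- jar: Squat brown glass jar, white cap, paper label, on the bench right of the balance: 50 mm in diameter up to at least 40 mm, 66 mm high, 100 to 200 g. Origin: centre of its underside, z up along its axis. Near it, at least 110 mm away between centres, stand a taller brown bottle (56 mm across, 125 mm high) and a small vial (32 mm across, 50 mm high), not wanted.
Not all that is in view belongs to the job. Leave any red or yellow look-alike of the weight alone.

How it is judged:
By the outcome, as a careful person would: the job done as asked, in the order asked, and still so for the second after the job is handed in, with the robot touching nothing.
It also fails if it takes over 58 s, if anything falls off the work surface, if the arm or the gripper's body presses on something with over 40 N, if the wrist force passes 120 N, or if a joint passes its speed limit or range.

## Working session

There is one attempt and no reset: what is moved stays moved. The work goes in short steps, Python scripts to look and compute and a tool call to move; the robot and the scene stay as the last step left them, time stands still between calls to the robot, and variables do not carry over. Pictures are saved under pics/ and viewed, about 8 in all and at most 12, crops included, and the job is handed in when it is done.

Besides the shell and the picture viewer there is one more tool, called after "Request:" as a command line: name --pt "numbers of a row" for each row, then --argument value for the rest. play_rows: Moves the arm, as the interface text tells. Its arguments: {"type":"object","properties":{"plan":{"type":"array"},"grip_force":{"type":"number"}},"required":["plan"]}

```bash
mkdir -p pics; cat > h.py <<'E'
import numpy as np, cv2
from rig import sense, optics, ctrl
def px(c,P):
    p=c["world_to_cam"]@np.append(P,1); return np.array([c["cx"]+c["fx"]*p[0]/-p[2], c["cy"]+c["fy"]*-p[1]/-p[2]])
def ray(c,u,v,z):
    M=np.linalg.inv(c["world_to_cam"]); d=np.array([(u-c["cx"])/c["fx"],-(v-c["cy"])/c["fy"],-1]); d=M[:3,:3]@d; o=M[:3,3]
    return o+d*(z-o[2])/d[2]
E
python3 - <<'E'
from h import *
for n in("top","scene"):
    c=optics.capture(n); cv2.imwrite(f"pics/{n}0.png",c["img"]); print([k for k in c], c["fx"],c["cx"],c["cy"]); print(np.linalg.inv(c["world_to_cam"]).round(3)); 
    np.save(n+".npy",c,allow_pickle=True)
print(sense())
E
```

```text
['img', 'fx', 'fy', 'cx', 'cy', 'world_to_cam'] 471.60087146842767 320.9730412138165 202.56024317377026
[[ 8.700000e-02  9.730000e-01 -2.120000e-01  2.960370e+02]
 [-9.960000e-01  8.600000e-02 -1.800000e-02 -3.696800e+01]
 [ 1.000000e-03  2.130000e-01  9.770000e-01  1.361766e+03]
 [ 0.000000e+00  0.000000e+00  0.000000e+00  1.000000e+00]]
['img', 'fx', 'fy', 'cx', 'cy', 'world_to_cam'] 382.7577537423437 311.5300072635641 197.51627913085645
[[-3.200000e-01 -7.930000e-01  5.190000e-01  1.041683e+03]
 [ 9.470000e-01 -2.720000e-01  1.680000e-01  1.073670e+02]
 [ 9.000000e-03  5.460000e-01  8.380000e-01  8.157350e+02]
 [ 0.000000e+00  0.000000e+00  0.000000e+00  1.000000e+00]]
{'time_s': 0.1, 'joints': array([ 1.02860564e+00,  3.13339142e-01,  1.49833917e+00, -1.17525751e-05,
        1.33096805e+00, -2.23416679e-01]), 'dq': array([-2.05907591e-04, -1.30013235e-03,  3.10043052e-04,  1.41471179e-03,
       -6.56691971e-05,  2.78725230e-04]), 'tau': array([ 2.04238560e-03, -4.12896037e+01, -2.60143429e+01, -2.24256046e-04,
        3.05421381e-03,  2.38727694e-05]), 'eef_pos': array([164.44486161, 498.3536336 , 230.82865119]), 'ee_rot': array([-1.91496287e-04,  1.58711607e-01,  9.87324844e-01, -4.90849299e-04]), 'force': array([-0.51483623, -0.54505929, -1.3140723 ]), 'wrist_torque': array([-0.02568125,  0.01246336,  0.07295264]), 'grip_width': 1.0021715200563874}
```

View pics/top0.png

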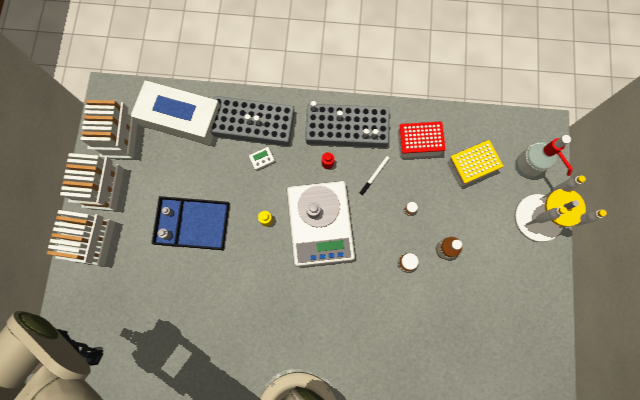

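View pics/scene0.png

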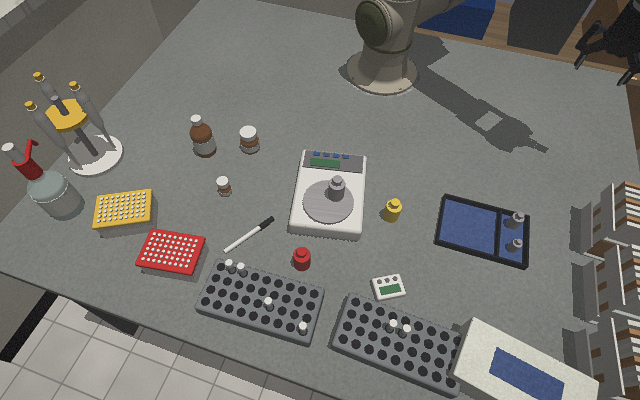

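The top view shows the weight at about (314,211) on the pan, whose centre is near (320,206). The empty blue compartment is around (204,224), the jar cap is at (409,262), the bottle at (450,247) and the vial at (411,208). The yellow look-alike is at (265,217). Next I'll zoom in to measure.

```bash
python3 - <<'E'
from h import *
t=np.load("top.npy",allow_pickle=True).item()["img"]; s=np.load("scene.npy",allow_pickle=True).item()["img"]
def cr(im,x,y,w,h,k): return cv2.resize(im[y:y+h,x:x+w],None,fx=k,fy=k,interpolation=cv2.INTER_CUBIC)
a=np.hstack([cr(t,145,185,100,75,4),cr(t,275,170,100,75,4)])
b=np.hstack([cr(t,380,215,100,75,4),cr(s,290,145,100,75,4)])
cv2.imwrite("pics/z.png",np.vstack([a,b]))
E
```

```text
(no output)
```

View pics/z.png

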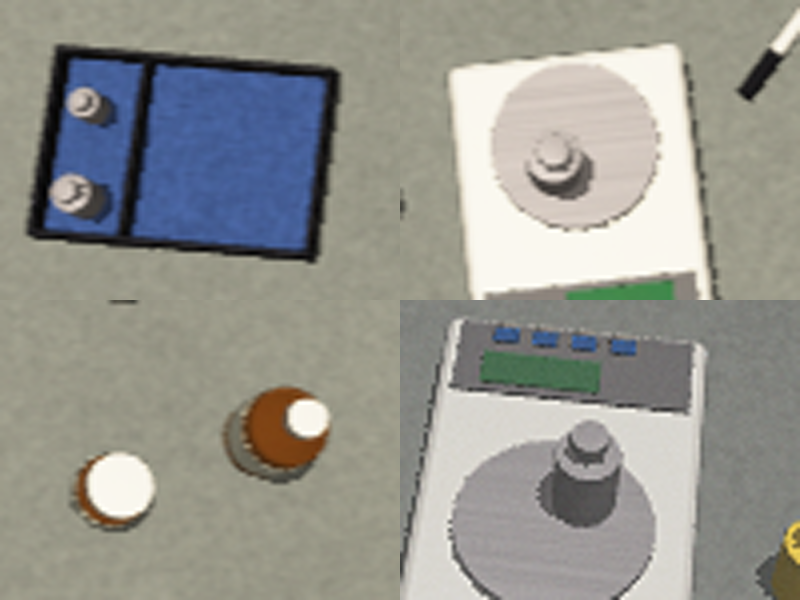

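```bash
python3 - <<'E'
from h import *
t=np.load("top.npy",allow_pickle=True).item(); s=np.load("scene.npy",allow_pickle=True).item()
for n,c,u,v,z in [("weight",t,314,207.5,127),("weightS",s,337.5,179,127),("pan",t,319.25,206.75,60),("panS",s,290+152/4,145+222/4,60),("jar",t,410,261.5,66),("bottle",t,457,244.25,125),("vial",t,411,207,50),("case",t,202.6,224.3,20),
 ("c1",t,145+338/4,185+72/4,20),("c2",t,145+316/4,185+260/4,20),("yel",t,265,216,60),("bal_l",t,275+50/4,170+75/4,55),("bal_r",t,275+280/4,170+45/4,55)]:
    print(n,ray(c,u,v,z).round(0))
E
```

```text
weight [549.   3. 127.]
weightS [550.   9. 127.]
pan [567. -10.  60.]
panS [569.  -5.  60.]
jar [ 435. -271.   66.]
bottle [ 484. -382.  125.]
vial [ 591. -269.   50.]
case [494. 321.  20.]
c1 [563. 252.  20.]
c2 [426. 250.  20.]
yel [527. 140.  60.]
bal_l [612.  85.  55.]
bal_r [649. -77.  55.]
```

Request:
play_rows --pt "25 -32 0 0 0 0 1" --pt "25 -32 0 0 0 0 1" --pt "25 -32 0 0 0 0 1" --pt "25 -32 0 0 0 0 1" --pt "25 -32 0 0 0 0 1"

```text
time_s: 0.52
eef_pos: [287.5, 336.0, 228.6]
ee_rot: [-0.002, 0.153, 0.988, -0.001]
force: [1.2, 0.7, 0.2]
grip_width: 0.997
```

Request:
play_rows --pt "25 -32 0 0 0 0 1" --pt "25 -32 0 0 0 0 1" --pt "25 -32 0 0 0 0 1" --pt "25 -32 0 0 0 0 1" --pt "25 -32 0 0 0 0 1"

```text
time_s: 0.93
eef_pos: [413.4, 169.5, 228.2]
ee_rot: [-0.002, 0.152, 0.988, -0.001]
force: [0.3, 0.9, -0.0]
grip_width: 0.999
```

Request:
play_rows --pt "25 -32 0 0 0 0 1" --pt "25 -32 0 0 0 0 1" --pt "25 -32 0 0 0 0 1" --pt "25 -32 0 0 0 0 1" --pt "15 -20 0 0 0 0 1"

```text
time_s: 1.35
eef_pos: [530.5, 13.4, 227.1]
ee_rot: [-0.003, 0.154, 0.988, -0.001]
force: [-0.1, 1.3, 0.7]
grip_width: 1.004
```

```bash
python3 - <<'E'
from h import *
print(sense()["eef_pos"],sense()["joints"])
c=optics.capture("wrist"); cv2.imwrite("pics/w1.png",c["img"]); np.save("w1.npy",c,allow_pickle=True)
for P in [(549,5,127),(567,-8,60)]: print(px(c,P))
print(np.linalg.inv(c["world_to_cam"]).round(2))
E
```

```text
[530.48329783  13.41808726 227.08284033] [-0.19410143  0.3320792   1.48263418 -0.0032716   1.33262731 -1.45508637]
[315.41718597 223.31817549]
[309.95438985 217.48378139]
[[ 3.1000e-01 -9.0000e-01 -3.0000e-01  4.5170e+02]
 [ 9.5000e-01  2.9000e-01  1.0000e-01  3.8750e+01]
 [-0.0000e+00 -3.2000e-01  9.5000e-01  3.7074e+02]
 [ 0.0000e+00  0.0000e+00  0.0000e+00  1.0000e+00]]
```

View pics/w1.png

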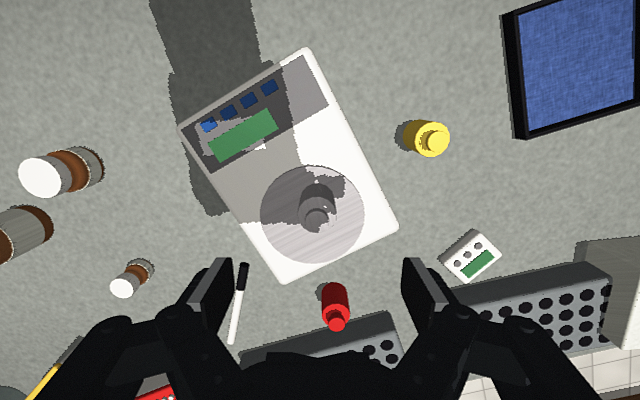

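The wrist view shows the weight's knob at about (317,216), the pan centre at (312,214), and the red look-alike well clear ahead. The gripper is centred near the weight.

```bash
python3 - <<'E'
from h import *
c=np.load("w1.npy",allow_pickle=True).item()
print(ray(c,317,216.5,127),ray(c,312,214,60))
g=cv2.resize(c["img"][150:270,240:400],None,fx=5,fy=5,interpolation=cv2.INTER_CUBIC)
cv2.imwrite("pics/w1z.png",cv2.convertScaleAbs(g,alpha=1.5))
E
```

```text
[543.15685988   8.37171564 127.        ] [563.66683581  -4.45654231  60.        ]
```

View pics/w1z.png

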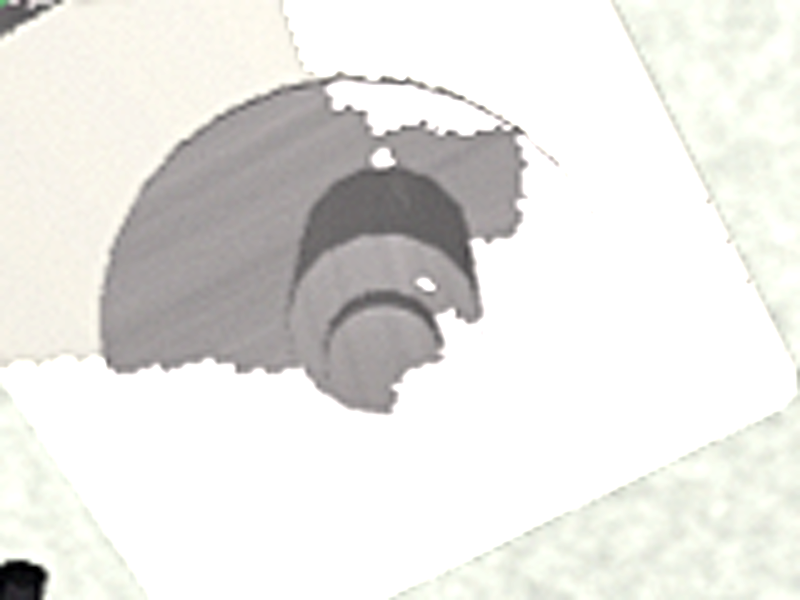

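Request:
play_rows --pt "10 -3 -25 0 0 0 1" --pt "9 -3 -25 0 0 0 1" --pt "0 0 -25 0 0 0 1" --pt "0 0 -20 0 0 0 1" --pt "0 0 0 0 0 0 1"

```text
time_s: 1.82
eef_pos: [552.6, 1.1, 127.0]
ee_rot: [-0.003, 0.158, 0.987, -0.002]
force: [-1.3, 0.7, -0.4]
grip_width: 1.003
```

Request:
play_rows --pt "-4 5 -15 0 0 0 1" --pt "0 0 -15 0 0 0 1" --pt "0 0 -15 0 0 0 1" --pt "0 0 -8 0 0 0 1" --pt "0 0 0 0 0 0 1"

```text
time_s: 2.23
eef_pos: [549.1, 6.7, 75.2]
ee_rot: [-0.002, 0.158, 0.988, -0.002]
force: [0.2, -0.1, -0.6]
grip_width: 1.0
```

Request:
play_rows --pt "0 0 0 0 0 0 0.3" --pt "0 0 0 0 0 0 0.1" --pt "0 0 0 0 0 0 -0.1" --pt "0 0 0 0 0 0 -0.3" --pt "0 0 0 0 0 0 -0.5" --grip_force 40

```text
time_s: 2.65
eef_pos: [550.8, 6.5, 79.3]
ee_rot: [0.001, 0.157, 0.988, -0.002]
force: [-0.2, 0.7, -4.8]
grip_width: 0.432
```

Request:
play_rows --pt "0 0 0 0 0 0 -1" --pt "0 0 0 0 0 0 -1" --pt "0 0 0 0 0 0 -1" --grip_force 50

```text
time_s: 2.9
eef_pos: [550.6, 6.5, 79.2]
ee_rot: [0.001, 0.157, 0.988, -0.002]
force: [-0.2, 0.1, -1.9]
grip_width: 0.428
```

Request:
play_rows --pt "0 0 10 0 0 0 -1" --pt "0 0 10 0 0 0 -1" --pt "0 0 0 0 0 0 -1"

```text
time_s: 3.15
eef_pos: [549.8, 6.7, 100.1]
ee_rot: [-0.001, 0.157, 0.988, -0.002]
force: [0.7, -0.2, -3.3]
grip_width: 0.427
```

```bash
python3 - <<'E'
from h import *
print(sense()["eef_pos"])
c=optics.capture("wrist"); d=optics.capture("scene")
k=cv2.resize(d["img"][120:240,280:400],(400,400),interpolation=cv2.INTER_CUBIC)
cv2.imwrite("pics/g1.png",np.hstack([cv2.resize(c["img"][:400,120:520],(400,400)),k]))
E
```

```text
[549.78479455   6.6935899  100.08614704]
```

View pics/g1.png

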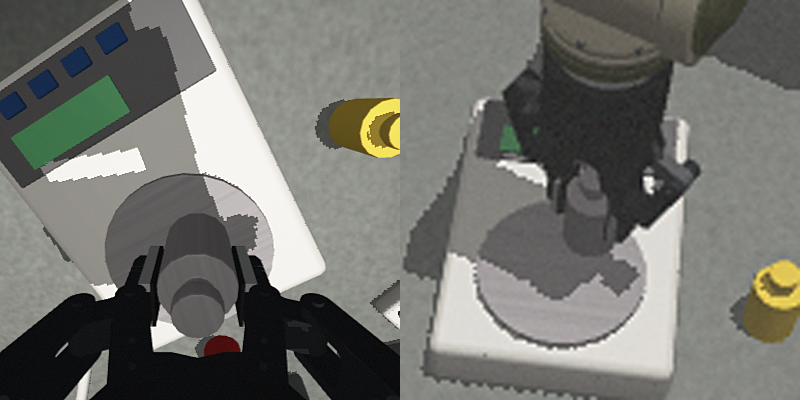

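The weight is gripped by its body and clear of the pan.

Request:
play_rows --pt "0 0 25 0 0 0 -1" --pt "-3 15 25 0 0 0 -1" --pt "-5 30 5 0 0 0 -1" --pt "-5 30 0 0 0 0 -1" --pt "-5 30 0 0 0 0 -1"

```text
time_s: 3.67
eef_pos: [530.0, 110.1, 154.3]
ee_rot: [-0.003, 0.162, 0.987, -0.002]
force: [0.3, -0.2, -5.3]
grip_width: 0.426
```

Request:
play_rows --pt "-5 30 0 0 0 0 -1" --pt "-5 30 0 0 0 0 -1" --pt "-5 30 0 0 0 0 -1" --pt "-5 30 0 0 0 0 -1" --pt "-5 30 0 0 0 0 -1"

```text
time_s: 4.08
eef_pos: [501.8, 266.8, 153.3]
ee_rot: [-0.004, 0.162, 0.987, -0.003]
force: [0.8, 0.4, -5.1]
grip_width: 0.432
```

Request:
play_rows --pt "-5 25 0 0 0 0 -1" --pt "-3 15 0 0 0 0 -1" --pt "0 0 0 0 0 0 -1"

```text
time_s: 4.33
eef_pos: [490.4, 313.9, 151.9]
ee_rot: [-0.006, 0.16, 0.987, -0.003]
force: [-0.2, -0.0, -4.6]
grip_width: 0.425
```

```bash
python3 - <<'E'
from h import *
print(sense()["eef_pos"],sense()["joints"],sense()["force"])
c=optics.capture("wrist"); d=optics.capture("scene"); np.save("w2.npy",c,allow_pickle=True)
k=cv2.resize(d["img"][130:290,420:580],(400,400),interpolation=cv2.INTER_CUBIC)
cv2.imwrite("pics/g2.png",np.hstack([c["img"][:400,120:520],k]))
E
```

```text
[490.4335518  313.90551822 151.87281249] [ 3.67817485e-01  5.13049332e-01  1.41777715e+00  1.08219332e-03
  1.22329450e+00 -8.82777563e-01] [-2.35369718e-01 -4.28748882e-03 -4.61367000e+00]
```

View pics/g2.png

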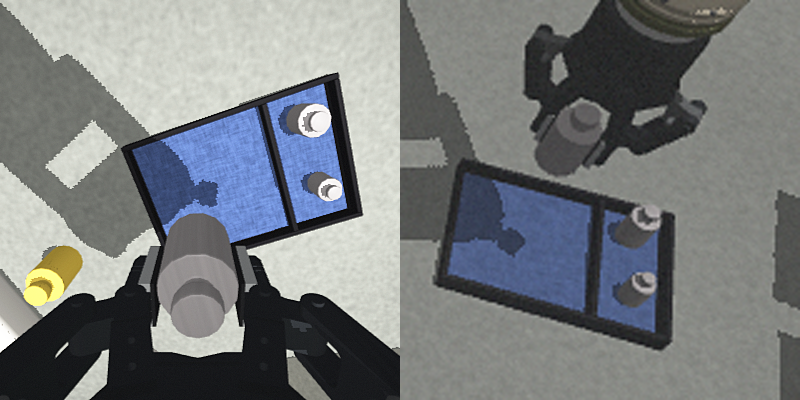

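```bash
python3 - <<'E'
from h import *
c=np.load("w2.npy",allow_pickle=True).item()
for u,v in [(244,149),(383,103),(414,232)]: print(ray(c,u,v,20).round(1))
print(px(c,(494,321,20)))
d=optics.capture("scene")
for u,v in [(420+60/2.5,130+160/2.5),(420+195/2.5,130+197/2.5),(420+38/2.5,130+282/2.5),(420+188/2.5,130+318/2.5)]: print("S",ray(d,u,v,20).round(1))
E
```

```text
[428.2 260.8  20. ]
[429.6 394.7  20. ]
[561.4 393.4  20. ]
[326.5261406  193.46054775]
S [430.7 258.7  20. ]
S [431.5 390.2  20. ]
S [574.  258.5  20. ]
S [566.2 392.8  20. ]
```

The case centre estimates agree at about (495,323) to within 5 mm, so I'm lowering the weight there.

Request:
play_rows --pt "3 5 -20 0.004 -0.01 0 -1" --pt "2 4 -25 0 0 0 -1" --pt "0 0 -25 0 0 0 -1" --pt "0 0 -20 0 0 0 -1" --pt "0 0 0 0 0 0 -1"

```text
time_s: 4.9
eef_pos: [499.7, 314.3, 60.4]
ee_rot: [0.002, 0.165, 0.986, 0.0]
force: [-1.2, -0.4, -5.3]
grip_width: 0.426
```

Request:
play_rows --pt "0 0 -8 0 0 0 -1" --pt "0 0 -8 0 0 0 -1" --pt "0 0 -4 0 0 0 -1" --pt "0 0 0 0 0 0 -1"

```text
time_s: 5.23
eef_pos: [501.9, 312.2, 41.3]
ee_rot: [0.003, 0.166, 0.986, 0.001]
force: [0.0, 0.0, -5.2]
grip_width: 0.42
```

Request:
play_rows --pt "-3 6 0 0 0.004 0 -1" --pt "-3 6 -3 0 0 0 -1" --pt "0 0 -5 0 0 0 -1" --pt "0 1 -3 0 0 0 -1" --pt "0 0 0 0 0 0 -1"

```text
time_s: 5.65
eef_pos: [496.4, 327.5, 31.9]
ee_rot: [0.003, 0.166, 0.986, 0.001]
force: [0.1, -0.3, -4.6]
grip_width: 0.427
```

Request:
play_rows --pt "0 0 -2 0 0 0 -1" --pt "0 0 -2 0 0 0 -1" --pt "0 0 0 0 0 0 -1"

```text
time_s: 5.9
eef_pos: [496.4, 327.6, 27.5]
ee_rot: [0.003, 0.166, 0.986, 0.001]
force: [0.0, -0.4, -5.2]
grip_width: 0.425
```

Request:
play_rows --pt "0 0 -1.5 0 0 0 -1" --pt "0 0 -1 0 0 0 -1" --pt "0 0 0 0 0 0 -1"

```text
time_s: 6.15
eef_pos: [496.5, 327.4, 24.8]
ee_rot: [0.003, 0.166, 0.986, 0.001]
force: [-0.5, 0.4, -5.0]
grip_width: 0.428
```

Request:
play_rows --pt "0 0 -1 0 0 0 -1" --pt "0 0 0 0 0 0 -1"

```text
time_s: 6.32
eef_pos: [497.0, 327.5, 24.4]
ee_rot: [0.003, 0.166, 0.986, 0.002]
force: [-0.3, -0.4, -5.3]
grip_width: 0.424
```

Request:
play_rows --pt "0 0 -1.5 0 0 0 -1" --pt "0 0 0 0 0 0 -1"

```text
time_s: 6.48
eef_pos: [497.5, 327.6, 24.6]
ee_rot: [0.004, 0.166, 0.986, 0.002]
force: [0.1, -1.0, -5.8]
grip_width: 0.425
```

Request:
play_rows --pt "0 0 -1.5 0 0 0 -1" --pt "0 0 0 0 0 0 -1"

```text
time_s: 6.65
eef_pos: [498.1, 327.8, 24.5]
ee_rot: [0.005, 0.166, 0.986, 0.002]
force: [-0.3, -0.5, -5.7]
grip_width: 0.426
```

Request:
play_rows --pt "0 0 -3 0 0 0 -1" --pt "0 0 -1 0 0 0 -1"

```text
time_s: 6.82
eef_pos: [498.9, 328.0, 24.3]
ee_rot: [0.006, 0.166, 0.986, 0.003]
force: [-2.7, -1.3, 0.2]
grip_width: 0.424
```

```bash
python3 - <<'E'
from h import *
s=sense();print(s["eef_pos"],s["joints"],s["force"],s["ee_rot"],s["tau"])
c=optics.capture("wrist"); d=optics.capture("scene"); np.save("w3.npy",c,allow_pickle=True)
k=cv2.resize(d["img"][150:270,430:550],(400,400),interpolation=cv2.INTER_CUBIC)
cv2.imwrite("pics/g3.png",np.hstack([c["img"][:400,120:520],k]))
E
```

```text
[498.8884986  327.97839398  24.28754532] [ 0.3862312   0.69020679  1.49221789 -0.00199494  0.94664871 -0.85066842] [-2.69206711 -1.25455772  0.19718027] [0.00575319 0.16560076 0.98617268 0.00259697] [-3.16400891e-01 -5.34222615e+01 -2.25866014e+01 -1.67986803e-02
 -6.11445196e-01 -7.13392597e-03]
```

View pics/g3.png

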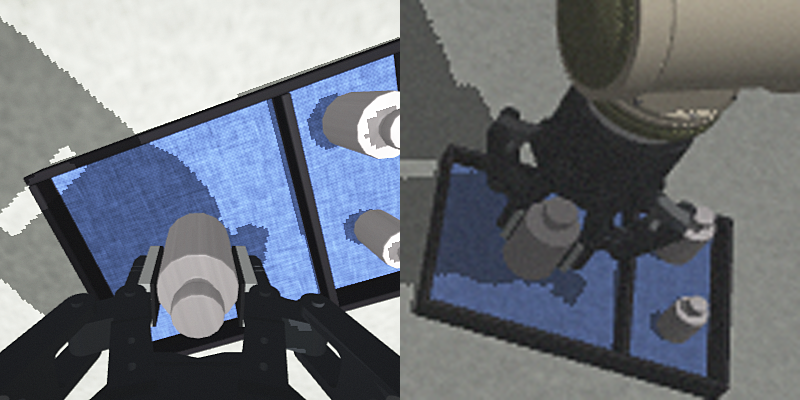

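The weight is down on the floor, with the force at 0, roughly in the middle of the blue compartment and clear of the small weights. I'm releasing it now.

Request:
play_rows --pt "0 0 0 0 0 0 -0.05" --pt "0 0 0 0 0 0 0.05" --pt "0 0 0 0 0 0 0.15" --pt "0 0 0 0 0 0 0.25" --pt "0 0 0 0 0 0 0.25"

```text
time_s: 7.33
eef_pos: [500.3, 328.6, 24.7]
ee_rot: [0.008, 0.166, 0.986, 0.004]
force: [-0.2, -0.3, -0.4]
grip_width: 0.627
```

Request:
play_rows --pt "0 0 10 0 0 0 0.25" --pt "0 0 20 0 0 0 0.25" --pt "0 0 30 0 0 0 0.25" --pt "0 0 35 0 0 0 0.25" --pt "0 0 35 0 0 0 0.25"

```text
time_s: 7.75
eef_pos: [496.1, 326.6, 153.7]
ee_rot: [0.001, 0.166, 0.986, -0.0]
force: [-0.2, 0.8, -0.1]
grip_width: 0.623
```

Request:
play_rows --pt "-4 -37 15 0 0 0 1" --pt "-4 -37 15 0 0 0 1" --pt "-4 -37 15 0 0 0 1" --pt "-4 -40 0 0 0 0 1" --pt "-4 -40 0 0 0 0 1"

```text
time_s: 8.17
eef_pos: [476.6, 135.9, 212.9]
ee_rot: [0.01, 0.161, 0.987, 0.004]
force: [0.8, -0.7, 1.1]
grip_width: 1.0
```

Request:
play_rows --pt "-4 -40 0 0 0 0 1" --pt "-4 -40 0 0 0 0 1" --pt "-4 -40 0 0 0 0 1" --pt "-4 -40 0 0 0 0 1" --pt "-4 -40 0 0 0 0 1"

```text
time_s: 8.58
eef_pos: [453.7, -71.5, 218.2]
ee_rot: [0.015, 0.16, 0.987, 0.004]
force: [0.8, 0.9, -0.5]
grip_width: 0.997
```

Request:
play_rows --pt "-4 -40 0 0 0 0 1" --pt "-4 -40 0 0 0 0 1" --pt "-4 -40 0 0 0 0 1" --pt "-4 -25 0 0 0 0 1" --pt "0 0 0 0 0 0 1"

```text
time_s: 9.0
eef_pos: [434.0, -228.3, 222.4]
ee_rot: [0.017, 0.163, 0.986, 0.002]
force: [0.6, 1.4, -0.4]
grip_width: 0.998
```

```bash
python3 - <<'E'
from h import *
s=sense();print(s["eef_pos"],s["joints"])
c=optics.capture("wrist"); d=optics.capture("scene"); np.save("w4.npy",c,allow_pickle=True)
t=optics.capture("top"); np.save("top2.npy",t,allow_pickle=True); np.save("s2.npy",d,allow_pickle=True)
k=lambda im,x,y,w: cv2.resize(im[y:y+w,x:x+w],(300,300),interpolation=cv2.INTER_CUBIC)
b=np.vstack([k(d["img"],430,150,120),k(d["img"],280,140,100)])
w=cv2.copyMakeBorder(c["img"][:,70:570],0,200,0,0,cv2.BORDER_CONSTANT)
w[400:600,100:400]=cv2.resize(t["img"][165:265,145:295],(300,200),interpolation=cv2.INTER_CUBIC)
cv2.imwrite("pics/g4.png",np.hstack([w,b]))
print(px(c,(435,-271,66)))
E
```

```text
[ 434.03996749 -228.25457243  222.44459948] [-0.73550637  0.22630289  1.63553186  0.02340834  1.25274119 -1.98610047]
[278.63237286 192.70952082]
```

View pics/g4.png

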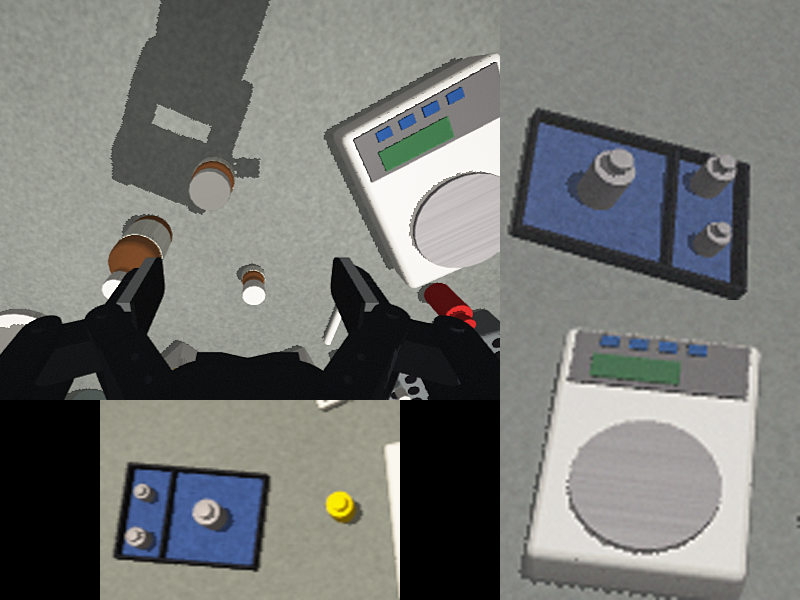

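The weight stands upright in the large compartment. The jar cap is at wrist pixel (280,190), and the bottle and vial are clear of the fingers' path.

```bash
python3 - <<'E'
from h import *
c=np.load("w4.npy",allow_pickle=True).item();s=np.load("s2.npy",allow_pickle=True).item();t=np.load("top.npy",allow_pickle=True).item()
print("jar",ray(c,280,190,66).round(1)); print("jarS",ray(s,248.5,131,66).round(1))
print("panS",ray(s,280+144.5/3,140+185/3,60).round(1))
# refine pan: fit ellipse edges
def fit(c,guess):
    from scipy.optimize import least_squares
    g=cv2.GaussianBlur(cv2.cvtColor(c["img"],cv2.COLOR_BGR2GRAY),(0,0),1).astype(np.float32)
    a=np.linspace(0,2*np.pi,180,endpoint=False); pts=[]
    rr=np.arange(50,70,.5)
    for x in a:
        P=np.array([px(c,(guess[0]+r*np.cos(x),guess[1]+r*np.sin(x),60)) for r in rr]).astype(np.float32)
        v=cv2.remap(g,P[:,0:1],P[:,1:2],cv2.INTER_LINEAR)[:,0]; d=np.gradient(v); k=d.argmax()
        if d[k]>2: pts.append(np.array(guess)+rr[k]*np.array([np.cos(x),np.sin(x)]))
    pts=np.array(pts); f=least_squares(lambda p:np.hypot(*(pts-p[:2]).T)-p[2],[*guess,60],loss="soft_l1"); return len(pts),f.x.round(1)
print("fitS",fit(s,(569,-5)),"fitT",fit(t,(567,-9)))
E
```

```text
jar [ 432.6 -268.5   66. ]
jarS [ 433.1 -266.1   66. ]
panS [571.7  -3.2  60. ]
fitS (180, array([570.8,  -4.8,  61.3])) fitT (164, array([567.8,  -7.5,  60.3]))
```

Request:
play_rows --pt "0 -20 -15 0 0.017 0 1" --pt "0 -20 -20 0 0.017 0 1" --pt "0 0 -25 0 0 0 1" --pt "0 0 -25 0 0 0 1" --pt "0 0 0 0 0 0 1"

```text
time_s: 9.57
eef_pos: [437.6, -258.6, 137.8]
ee_rot: [0.002, 0.156, 0.988, -0.001]
force: [0.6, -0.3, -0.2]
grip_width: 1.001
```

Request:
play_rows --pt "-2 -5 -15 0 0 0 1" --pt "-2 -5 -15 0 0 0 1" --pt "0 0 -10 0 0 0 1" --pt "0 0 0 0 0 0 1"

```text
time_s: 9.9
eef_pos: [436.2, -264.6, 100.7]
ee_rot: [0.004, 0.152, 0.988, -0.002]
force: [-0.4, 0.0, -0.8]
grip_width: 0.998
```

```bash
python3 - <<'E'
from h import *
print(sense()["eef_pos"])
c=optics.capture("wrist"); cv2.imwrite("pics/w5.png",c["img"]); np.save("w5.npy",c,allow_pickle=True); print(px(c,(433,-268,66)))
E
```

```text
[ 436.21930209 -264.61790724  100.66316218]
[311.57819301 230.17577982]
```

View pics/w5.png

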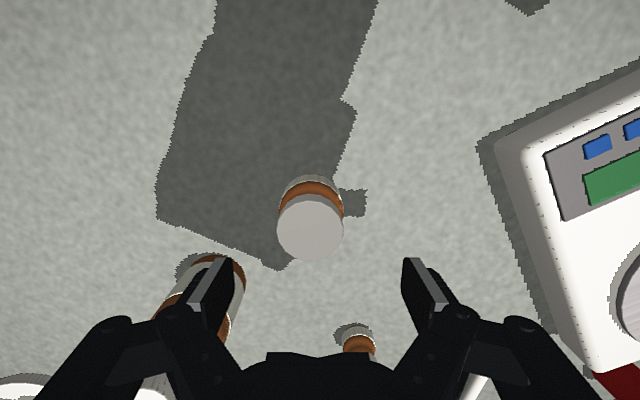

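Request:
play_rows --pt "-3 -4 -15 0 0.004 0 1" --pt "-1 0 -20 0 0.004 0 1" --pt "0 0 -20 0 0 0 1" --pt "0 0 -15 0 0 0 1" --pt "0 0 0 0 0 0 1"

```text
time_s: 10.37
eef_pos: [437.1, -269.0, 37.5]
ee_rot: [0.006, 0.15, 0.989, -0.007]
force: [0.4, 1.1, 0.1]
grip_width: 0.999
```

Request:
play_rows --pt "-4 0 -10 0.008 0.005 0 1" --pt "0 0 -10 0.008 0.005 0 1" --pt "0 0 -5 0 0 0 1" --pt "0 0 0 0 0 0 1"

```text
time_s: 10.7
eef_pos: [434.9, -269.6, 14.7]
ee_rot: [0.002, 0.15, 0.989, -0.0]
force: [0.0, 0.0, 0.1]
grip_width: 0.998
```

Request:
play_rows --pt "0 0 0 0 0 0 0.5" --pt "0 0 0 0 0 0 0.35" --pt "0 0 0 0 0 0 0.2" --pt "0 0 0 0 0 0 0.1" --pt "0 0 0 0 0 0 0" --grip_force 30

```text
time_s: 11.12
eef_pos: [435.7, -270.2, 16.4]
ee_rot: [0.003, 0.15, 0.989, -0.001]
force: [0.2, 0.3, -1.8]
grip_width: 0.571
```

Request:
play_rows --pt "0 0 0 0 0 0 -0.5" --pt "0 0 0 0 0 0 -0.5" --pt "0 0 0 0 0 0 -0.5"

```text
time_s: 11.37
eef_pos: [435.6, -270.1, 16.4]
ee_rot: [0.003, 0.15, 0.989, -0.001]
force: [0.6, -0.2, -2.4]
grip_width: 0.571
```

Request:
play_rows --pt "0 0 10 0 0 0 -0.5" --pt "0 0 20 0 0 0 -0.5" --pt "0 0 30 0 0 0 -0.5" --pt "0 0 30 0 0 0 -0.5" --pt "0 0 25 0 0 0 -0.5"

```text
time_s: 11.78
eef_pos: [432.5, -267.3, 132.8]
ee_rot: [-0.002, 0.15, 0.989, 0.003]
force: [-0.1, -0.7, -1.0]
grip_width: 0.572
```

Request:
play_rows --pt "6 12 5 0 0 0 -0.5" --pt "13 26 0 0 0 0 -0.5" --pt "13 26 0 0 0 0 -0.5" --pt "13 26 0 0 0 0 -0.5" --pt "13 26 0 0 0 0 -0.5"

```text
time_s: 12.2
eef_pos: [492.5, -153.2, 149.3]
ee_rot: [0.004, 0.154, 0.988, -0.002]
force: [0.6, -1.0, -1.2]
grip_width: 0.566
```

Request:
play_rows --pt "13 26 0 0 0 0 -0.5" --pt "13 26 0 0 0 0 -0.5" --pt "13 26 0 0 0 0 -0.5" --pt "6 12 0 0 0 0 -0.5" --pt "0 0 0 0 0 0 -0.5"

```text
time_s: 12.62
eef_pos: [540.1, -53.7, 153.4]
ee_rot: [0.006, 0.152, 0.988, -0.002]
force: [-0.3, -0.4, -2.1]
grip_width: 0.567
```

Request:
play_rows --pt "10 17 0 0.003 0.006 0 -0.5" --pt "10 17 -5 0.003 0.005 0 -0.5" --pt "9 14 -10 0 0 0 -0.5" --pt "0 0 -10 0 0 0 -0.5" --pt "0 0 0 0 0 0 -0.5"

```text
time_s: 13.03
eef_pos: [569.3, -5.6, 130.6]
ee_rot: [0.001, 0.152, 0.988, -0.0]
force: [-0.6, -0.4, -1.5]
grip_width: 0.567
```

```bash
python3 - <<'E'
from h import *
s=sense();print(s["eef_pos"],s["force"],s["ee_rot"])
c=optics.capture("wrist"); d=optics.capture("scene"); np.save("w6.npy",c,allow_pickle=True)
k=cv2.resize(d["img"][120:240,270:390],(400,400),interpolation=cv2.INTER_CUBIC)
cv2.imwrite("pics/g6.png",np.hstack([c["img"][:400,120:520],k]))
E
```

```text
[569.32936095  -5.62094386 130.55585362] [-0.58378268 -0.403338   -1.46345815] [ 8.51634323e-04  1.51682570e-01  9.88428769e-01 -4.90232718e-04]
```

View pics/g6.png

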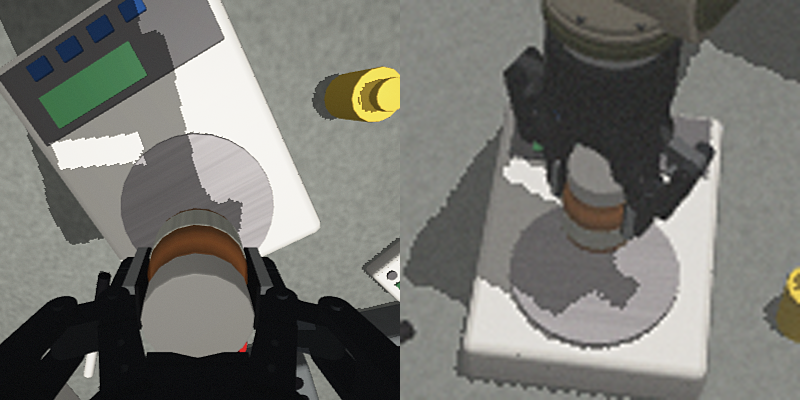

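Request:
play_rows --pt "0 0 -12 0 0 0 -0.5" --pt "0 0 -14 0 0 0 -0.5" --pt "0 0 -10 0 0 0 -0.5" --pt "0 0 -5 0 0 0 -0.5" --pt "0 0 0 0 0 0 -0.5"

```text
time_s: 13.55
eef_pos: [569.8, -10.8, 93.6]
ee_rot: [0.005, 0.154, 0.988, -0.001]
force: [0.3, 0.1, -1.3]
grip_width: 0.57
```

```bash
python3 - <<'E'
from h import *
c=np.load("w6.npy",allow_pickle=True).item()
print("pan centre/edges pred",[px(c,(568+a,-6+b,60)).round(1) for a,b in((0,0),(-60,0),(0,60),(0,-60),(-20,57),(20,-57))])
print([ray(c,u,v,60).round(1) for u,v in((241,205),(393,205),(317-5,133))])
E
```

```text
pan centre/edges pred [array([316.8, 212.2]), array([291.6, 137.9]), array([391.9, 190.1]), array([245.4, 233.3]), array([381.9, 166.6]), array([257.9, 253.4])]
[array([544.6, -60.2,  60. ]), array([580. ,  52.1,  60. ]), array([509.1,   9. ,  60. ])]
```

Request:
play_rows --pt "0 5 0 0.002 0.009 0 -0.5" --pt "0 0 -6 0 0 0 -0.5" --pt "0 0 -4 0 0 0 -0.5" --pt "0 0 -2 0 0 0 -0.5" --pt "0 0 0 0 0 0 -0.5"

```text
time_s: 13.97
eef_pos: [570.6, -6.0, 82.6]
ee_rot: [0.001, 0.155, 0.988, -0.001]
force: [-0.7, -0.7, -1.0]
grip_width: 0.572
```

Request:
play_rows --pt "0 0 -1.5 0 0 0 -0.5" --pt "0 0 -1.5 0 0 0 -0.5" --pt "0 0 0 0 0 0 -0.5"

```text
time_s: 14.22
eef_pos: [570.8, -6.0, 79.5]
ee_rot: [0.001, 0.155, 0.988, -0.001]
force: [0.2, 0.6, -1.6]
grip_width: 0.575
```

Request:
play_rows --pt "0 0 -1.5 0 0 0 -0.5" --pt "0 0 -1.5 0 0 0 -0.5" --pt "0 0 0 0 0 0 -0.5"

```text
time_s: 14.47
eef_pos: [570.9, -6.0, 76.4]
ee_rot: [0.001, 0.155, 0.988, -0.001]
force: [-0.8, 0.8, -1.6]
grip_width: 0.571
```

Request:
play_rows --pt "0 0 -1.5 0 0 0 -0.5" --pt "0 0 0 0 0 0 -0.5"

```text
time_s: 14.63
eef_pos: [571.2, -6.1, 76.5]
ee_rot: [0.002, 0.154, 0.988, -0.001]
force: [0.2, -0.5, -1.5]
grip_width: 0.568
```

Request:
play_rows --pt "0 0 -2.5 0 0 0 -0.5" --pt "0 0 -1 0 0 0 -0.5"

```text
time_s: 14.8
eef_pos: [571.9, -6.2, 76.0]
ee_rot: [0.003, 0.154, 0.988, -0.001]
force: [-2.1, 0.7, 3.8]
grip_width: 0.568
```

The jar is seated on the pan: the force turned upward at the expected height. I'm releasing it.

Request:
play_rows --pt "0 0 0 0 0 0 0.2" --pt "0 0 0 0 0 0 0.3" --pt "0 0 0 0 0 0 0.4" --pt "0 0 0 0 0 0 0.6" --pt "0 0 0 0 0 0 0.8"

```text
time_s: 15.22
eef_pos: [572.4, -6.3, 76.2]
ee_rot: [0.004, 0.154, 0.988, -0.001]
force: [0.1, -1.0, 0.5]
grip_width: 0.898
```

Request:
play_rows --pt "0 0 5 0 0 0 0.8" --pt "0 0 20 0 0 0 0.8" --pt "0 0 35 0 0 0 0.8" --pt "0 0 40 0 0 0 0.8" --pt "0 0 40 0 0 0 0.8"

```text
time_s: 15.63
eef_pos: [567.2, -5.4, 213.0]
ee_rot: [-0.005, 0.155, 0.988, -0.001]
force: [0.7, -1.0, 0.1]
grip_width: 0.9
```

Request:
play_rows --pt "-40 0 5 0 0 0 0.8" --pt "-40 0 5 0 0 0 0.8" --pt "-40 0 0 0 0 0 0.8" --pt "-20 0 0 0 0 0 0.8" --pt "0 0 0 0 0 0 0.8"

```text
time_s: 16.05
eef_pos: [428.5, -6.6, 236.9]
ee_rot: [0.009, 0.154, 0.988, -0.002]
force: [-0.1, -0.1, 0.3]
grip_width: 0.902
```

```bash
python3 - <<'E'
from h import *
s=sense();print(s["eef_pos"],s["force"],s["dq"].round(3))
d=optics.capture("scene"); t=optics.capture("top")
k=lambda im,x,y,w,h: cv2.resize(im[y:y+h,x:x+w],(400,300),interpolation=cv2.INTER_CUBIC)
np.save("s7.npy",d,allow_pickle=True);np.save("t7.npy",t,allow_pickle=True)
cv2.imwrite("pics/g7.png",np.vstack([np.hstack([k(d["img"],280,135,120,90),k(d["img"],430,170,120,90)]),np.hstack([k(t["img"],270,170,100,75),k(t["img"],145,185,100,75)])]))
E
```

```text
[428.45626146  -6.61925911 236.8738013 ] [-0.13222402 -0.08312584  0.26918062] [-0.    -0.012 -0.01   0.003 -0.005  0.006]
```

View pics/g7.png

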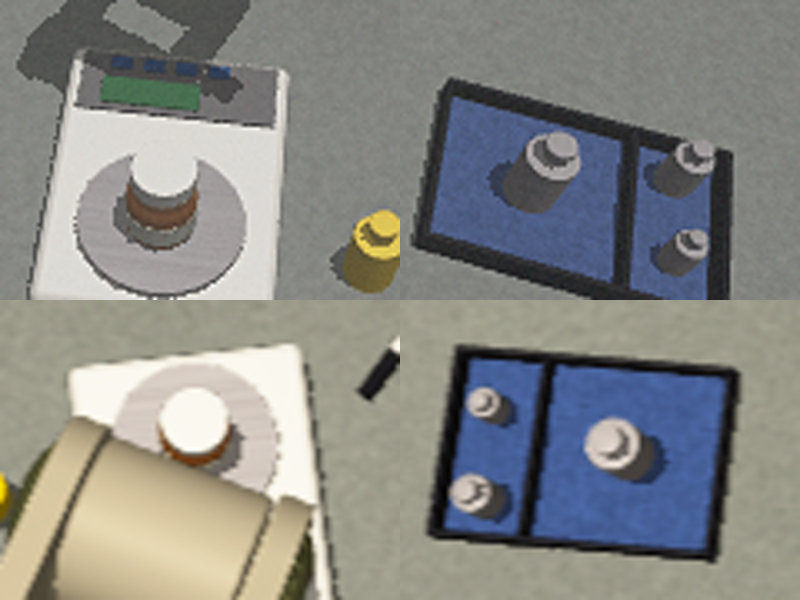

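```bash
python3 - <<'E'
from h import *
d=np.load("s7.npy",allow_pickle=True).item();t=np.load("t7.npy",allow_pickle=True).item()
print(ray(d,280+163/3.333,135+169/3.333,126), "pan same cam 570.8,-4.8"); print(ray(t,270+194/4,170+121/4,126),"pan same cam 567.8,-7.5")
E
```

```text
[572.53720721  -4.3298042  126.        ] pan same cam 570.8,-4.8
[570.53626937  -7.58864147 126.        ] pan same cam 567.8,-7.5
```

The jar is about 2 mm from the pan centre in both cameras, and both objects are upright. I'm handing the job in.

```bash
python3 -c "
from h import *
print(ctrl.finish_job(), sense()['time_s'])"
```

```text
the job is handed in; nothing more can be done
the job is handed in; nothing more can be done
```

The steel weight now stands upright near the middle of the large, empty case compartment. The brown jar stands upright on the pan. I moved the weight first, lowered both slowly until contact before releasing, and handed in at about 16 s.

**Last checks:**
- **Position:** the final scene and top images show both objects upright. The jar is about 2–3 mm off the pan's centre in both cameras, and the weight is well clear of the case walls.
- **Robot:** the gripper was open, clear of everything, and reading about 0 N.
- **Other objects:** the yellow look-alike and the smaller weights show no sign of having moved. The final views did not cover the red look-alike, the bottle or the vial, but the gripper stayed clear of them.

**Disagreements:**
- **Camera positions:** the cameras differed by up to about 5 mm on the weight and pan, and up to about 10 mm on the case edge. I used values in between, which left enough room.
- **Contact sensing:** the force reading did not show first contact on either set-down. I relied on the arm no longer going down at the expected height. A slight further press then confirmed it, reading about 0 N for the weight and 4 N for the jar.

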